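Stack the pressing weights level

TASK

The glued truss panel must be pressed evenly: stack the three loose tapered weights, one on top of another, centred on the weight that already lies on the pressing board. The first goes along that weight but turned end for end, thick end over thin end, so that the pair has a level top; the other two go crosswise on that pair, one along the other, again thick end over thin end, so that the finished stack is level on top too. Set each down gently and let go of it; do not shift the board or the bottom weight (the glue is wet), and leave the glue bottle, tape roll and pin tin alone.

Things in the scene. Friction and masses are not known exactly. Their poses are not given: they have to be found in the camera images.
- weight_base: Tapered dark iron weight, 0.6 to 0.85 kg, 100 long x 40 wide, sides parallel; 30 thick at one end (bright round plug in both faces there), 20 at the other. Origin at its middle; x to the thick end in the mid plane, y across. Broad faces 2.9 degrees off the mid plane; either may be down. The bottom weight: lies loose about the middle of the board, pointing any way, origin 37.5 above the table.
- weight_a: Tapered dark iron weight, 0.6 to 0.85 kg, 100 long x 40 wide, sides parallel; 30 thick at one end (bright round plug in both faces there), 20 at the other. Origin at its middle; x to the thick end in the mid plane, y across. Broad faces 2.9 degrees off the mid plane; either may be down. Starts flat on the table (origin 12.5 up, upper face sloping), pointing any way.
- weight_b: Tapered dark iron weight, 0.6 to 0.85 kg, 100 long x 40 wide, sides parallel; 30 thick at one end (bright round plug in both faces there), 20 at the other. Origin at its middle; x to the thick end in the mid plane, y across. Broad faces 2.9 degrees off the mid plane; either may be down. Starts flat on the table (origin 12.5 up, upper face sloping), pointing any way. Interchangeable with weight_a.
- weight_c: Tapered dark iron weight, 0.6 to 0.85 kg, 100 long x 40 wide, sides parallel; 30 thick at one end (bright round plug in both faces there), 20 at the other. Origin at its middle; x to the thick end in the mid plane, y across. Broad faces 2.9 degrees off the mid plane; either may be down. Starts flat on the table (origin 12.5 up, upper face sloping), pointing any way. Interchangeable with weight_a.
- board: Square plywood pressing board 160 x 160 x 18, loose, 0.9 kg, lying on a 7 mm high glued truss panel (260 x 160, its ends show either side, fixed to the table). Origin at the centre of its underside, z up; its top is 25 mm above the table.
- glue: Bystander: white glue bottle with blue cap, 54 diameter, 150 tall, standing. Origin at the centre of its foot, z up.
- tape: Bystander: cardboard-brown tape roll lying flat, 90 outside diameter, 24 high. Origin at the centre of its underside.
- tin: Bystander: low round aluminium pin tin, 64 diameter, 28 high. Origin at the centre of its underside.
Mind the look-alikes: they are no part of the job. Leave any green or white look-alike of the weight_b alone.

How it is judged:
On the way, in this order (a step that is already met when the one before it is completed fails the run):
1. one loose weight lies along the bottom weight, thick end over thin end, so the pair is level on top (((height (world z) of weight_a between 0.0545 and 0.0705 m and horizontal distance between weight_a and weight_base below 0.015 m and angle between the x axis of weight_a and the x axis of weight_base, either way round below 0.16 rad and angle between the z axis of weight_a and the z axis of board, either way round below 0.085 rad and linear speed of weight_a below 0.03 m/s) or (height (world z) of weight_b between 0.0545 and 0.0705 m and horizontal distance between weight_b and weight_base below 0.015 m and angle between the x axis of weight_b and the x axis of weight_base, either way round below 0.16 rad and angle between the z axis of weight_b and the z axis of board, either way round below 0.085 rad and linear speed of weight_b below 0.03 m/s) or (height (world z) of weight_c between 0.0545 and 0.0705 m and horizontal distance between weight_c and weight_base below 0.015 m and angle between the x axis of weight_c and the x axis of weight_base, either way round below 0.16 rad and angle between the z axis of weight_c and the z axis of board, either way round below 0.085 rad and linear speed of weight_c below 0.03 m/s))), for 0.3 s.
2. a second loose weight lies crosswise, flat on that pair (((height (world z) of weight_a between 0.0545 and 0.0705 m and horizontal distance between weight_a and weight_base below 0.015 m and angle between the x axis of weight_a and the x axis of weight_base, either way round below 0.16 rad and angle between the z axis of weight_a and the z axis of board, either way round below 0.085 rad and linear speed of weight_a below 0.03 m/s) or (height (world z) of weight_b between 0.0545 and 0.0705 m and horizontal distance between weight_b and weight_base below 0.015 m and angle between the x axis of weight_b and the x axis of weight_base, either way round below 0.16 rad and angle between the z axis of weight_b and the z axis of board, either way round below 0.085 rad and linear speed of weight_b below 0.03 m/s) or (height (world z) of weight_c between 0.0545 and 0.0705 m and horizontal distance between weight_c and weight_base below 0.015 m and angle between the x axis of weight_c and the x axis of weight_base, either way round below 0.16 rad and angle between the z axis of weight_c and the z axis of board, either way round below 0.085 rad and linear speed of weight_c below 0.03 m/s)) and ((height (world z) of weight_a between 0.0795 and 0.0955 m and horizontal distance between weight_a and weight_base below 0.015 m and angle between the x axis of weight_a and the y axis of weight_base, either way round below 0.16 rad and angle between the z axis of weight_a and the z axis of board, either way round below 0.085 rad and linear speed of weight_a below 0.03 m/s) or (height (world z) of weight_b between 0.0795 and 0.0955 m and horizontal distance between weight_b and weight_base below 0.015 m and angle between the x axis of weight_b and the y axis of weight_base, either way round below 0.16 rad and angle between the z axis of weight_b and the z axis of board, either way round below 0.085 rad and linear speed of weight_b below 0.03 m/s) or (height (world z) of weight_c between 0.0795 and 0.0955 m and horizontal distance between weight_c and weight_base below 0.015 m and angle between the x axis of weight_c and the y axis of weight_base, either way round below 0.16 rad and angle between the z axis of weight_c and the z axis of board, either way round below 0.085 rad and linear speed of weight_c below 0.03 m/s))), for 0.3 s.
At the end, for the whole second after the job is handed in: The three loose weights rest in 2nd, 3rd and 4th place (height within 8 mm), centred within 15 mm on the bottom one, the 2nd along it, the 3rd and 4th across it (within 9 degrees), each mid plane within 4.9 degrees of level (2.9 if laid right, 8.6 if wrong way round) (all of step 2 and ((height (world z) of weight_a between 0.1045 and 0.1205 m and horizontal distance between weight_a and weight_base below 0.015 m and angle between the x axis of weight_a and the y axis of weight_base, either way round below 0.16 rad and angle between the z axis of weight_a and the z axis of board, either way round below 0.085 rad and linear speed of weight_a below 0.03 m/s) or (height (world z) of weight_b between 0.1045 and 0.1205 m and horizontal distance between weight_b and weight_base below 0.015 m and angle between the x axis of weight_b and the y axis of weight_base, either way round below 0.16 rad and angle between the z axis of weight_b and the z axis of board, either way round below 0.085 rad and linear speed of weight_b below 0.03 m/s) or (height (world z) of weight_c between 0.1045 and 0.1205 m and horizontal distance between weight_c and weight_base below 0.015 m and angle between the x axis of weight_c and the y axis of weight_base, either way round below 0.16 rad and angle between the z axis of weight_c and the z axis of board, either way round below 0.085 rad and linear speed of weight_c below 0.03 m/s)) and angle between board's own z axis and vertical below 0.03 rad and angle between weight_base's own z axis and vertical below 0.085 rad); the robot touches nothing.
It fails at once if the board or the bottom weight is shifted by more than 12 mm (distance of any of board, weight_base from where it was at the start of the episode above 0.012 m).
It fails at once if a loose weight is dropped: it moves faster than 0.55 m/s out of the fingers (a fall of some 15 mm) ((contact force between the fingers and weight_a below 0.1 N and linear speed of weight_a above 0.55 m/s) or (contact force between the fingers and weight_b below 0.1 N and linear speed of weight_b above 0.55 m/s) or (contact force between the fingers and weight_c below 0.1 N and linear speed of weight_c above 0.55 m/s)).
It fails at once if the glue bottle is moved by more than 25 mm (distance of glue from where it was at the start of the episode above 0.025 m).
It fails at once if the tape roll is moved by more than 25 mm (distance of tape from where it was at the start of the episode above 0.025 m).
It fails at once if the pin tin is moved by more than 25 mm (distance of tin from where it was at the start of the episode above 0.025 m).
It also fails if it takes over 70 s, if anything falls off the work surface, if the arm or the gripper's body presses on something with over 40 N, if the wrist force passes 120 N, or if a joint passes its speed limit or range.

ROBOT

A 6-joint arm with a two-finger parallel gripper is mounted at the origin on the work surface. World frame = base frame: x ahead of the robot, y to its left, z up, the work surface at z = 0. Lengths are in m, angles in rad, forces in N, time in s.
With the tool pointing down it reaches from about 0.3 to 0.775 m from the base axis. Payload 14.6 kg.
Tool frame: the origin (TCP) lies midway between the tips of the shut fingers; the grasp point (between the pads) lies 19 mm behind it (ctrl.grip_depth is the distance from the TCP to the grasp point, in m); z points along the fingers, x is the direction in which the jaws open and shut, and the axes are right-handed (so a half turn about z gives the same grasp; the last joint's range is limited). The gripper opens to 94 mm and grips with 3 to 60 N. Pads are 16 mm wide; open, the fingers measure 119 mm over their backs; the gripper's body (75 mm by 177 mm) begins 78 mm behind the grasp point.
Start: joints at [-1.208, 0.3, 1.521, -0, 1.321, -0.067], TCP at [0.229, -0.5, 0.205] pointing down, gripper open.
Joint ranges: [-3.03, 3.03], [-0.79, 2.21], [0.23, 2.52], [-1.04, 4.18], [0, 3.07], [-2.55, 2.55]. Speed limits (rad/s): [2.22, 2.22, 2.57, 3.14, 3.14, 3.14].

INTERFACE

Orientations are given as [roll, pitch, yaw] about the fixed x, y, z axes, in that order (R = Rz(yaw) Ry(pitch) Rx(roll)).
In Python, from station import ctrl gives the robot as it stands.
- The arm moves only by the tool play_rows, never from a script. Its argument "steps" is a list that holds one entry, the list of rows, each a list of 7 numbers: the shift along the tool's x, y, z in cm, then the turn, a rotation vector about the tool's x, y, z in rad, then the opening, from 0 (shut) to 1 (fully open). In form: [[[x, y, z, ax, ay, az, hand], ...]]. A call has 1 to 20 rows; each row is the pose to reach, as a shift and turn from the pose measured when the call began, along the tool's axes at that moment; what a row does not reach only later rows make up. A row lasts 1/12 s, in which the tool goes at most 41.7 mm and 7.16 degrees, less where a joint would pass 70% of its speed; a pose out of reach is approached as far as the arm can. A call with a gripper value outside its range is refused whole. The fingers move at their own pace and stop on an object; "force" is the grip in N (left out, the last holds). Time passes only in rows, so rows that repeat a pose let the fingers close. It gives the time, the measured TCP pose, the force and the opening at its end, in the units of the state.
- ctrl.get_obs(): the state, without advancing time (a new reading comes with each control period).
- ctrl.camera(name): name is "scene" or "top"; returns a dict with "frame" (384x512x3 uint8, blue, green, red), "fovy" (degrees; the focal length in pixels is half the picture's height over the tangent of half this angle, whatever the lens; pixels are square), "cx", "cy" (the principal point, pixels), "D" ([k1, k2, p1, p2, k3] as OpenCV has them; the pictures are not rectified), "world_to_cam" (4x4, takes a point from world to camera coordinates). Camera axes: x right, y up, looking along -z (the intrinsics and any distortion apply to the point x, -y, -z); pixel columns grow to the right and rows downward; lengths in m; the calibration is good to about 2 mm. A picture is of the moment at which its call begins. There is no depth.
- ctrl.hand_in(): hands the job in, once; it reports no verdict.
The state is a dict: "time_s": time; "qpos": joint angles; "joint_vel": joint speeds; "tau": joint torques, N m; "ee_pos": TCP position; "eef_rot": TCP orientation; "force": force on the tool from outside, world axes, zero at the start; "moment": the same for the moment, N m; "grip_width": finger opening in m.
Only numpy, scipy, OpenCV 4.12 (cv2) and the standard library are available. Lean on these libraries where they do the work, as an engineer would, in place of code of your own. Each camera call takes 0.05 s, during which the arm holds its last target. There are 200 camera calls.

## Working session

There is one attempt and no reset: what is moved stays moved. The work goes in short steps, Python scripts to look and compute and a tool call to move; the robot and the scene stay as the last step left them, time stands still between calls to the robot, and variables do not carry over. Pictures are saved under pics/ and viewed, about 8 in all and at most 12, crops included, and the job is handed in when it is done.

Besides the shell and the picture viewer there is one more tool, called after "Emit:" as name(argument=value, ...) on one line, values as JSON. play_rows: Moves the arm, as the interface text tells. Its arguments: {"type":"object","properties":{"steps":{"type":"array"},"force":{"type":"number"}},"required":["steps"]}

```bash
ls; mkdir -p pics
python3 - <<'E'
from station import ctrl
import cv2
for n in ("top","scene"):
    c=ctrl.camera(n); cv2.imwrite(f"pics/{n}0.png",c["frame"]); print(n,c["fovy"],c["cx"],c["cy"],c["D"],c["world_to_cam"])
print(ctrl.get_obs(), ctrl.grip_depth)
E
```

```text
pics
top 46.49534610251796 257.8419332309375 190.86403445105648 [0.0134389 0.        0.        0.        0.       ] [[-0.01439446 -0.99974521  0.01738704  0.01226184]
 [ 0.99861562 -0.01349401  0.05084046 -0.46225229]
 [-0.05059288  0.01809479  0.99855543 -1.58569265]
 [ 0.          0.          0.          1.        ]]
scene 45.696151807454825 252.69100841982257 196.26779065957902 [0.02397973 0.         0.         0.         0.        ] [[-0.49046258  0.87145599  0.00330429  0.22874804]
 [-0.75493782 -0.42677319  0.49792925  0.34148756]
 [ 0.43533361  0.24172113  0.86721136 -1.58701005]
 [ 0.          0.          0.          1.        ]]
{'time_s': 0.1, 'qpos': array([-1.20757936e+00,  3.00399367e-01,  1.52152670e+00,  3.39976964e-06,
        1.32071603e+00, -6.65960877e-02]), 'joint_vel': array([-0.00119308, -0.00129923,  0.00090576,  0.0023083 ,  0.00024165,
        0.00021941]), 'tau': array([ 2.40347952e-03, -5.32644224e+01, -3.53284907e+01,  7.09974999e-02,
        2.34695437e-02, -4.21096638e-05]), 'ee_pos': array([ 0.22909891, -0.49974594,  0.20494869]), 'eef_rot': array([-3.14151953e+00,  1.04689964e-03, -1.14098408e+00]), 'force': array([ 0.2531139 , -0.0687045 ,  0.28230317]), 'moment': array([ 0.03164522, -0.02099362, -0.09346438]), 'grip_width': 0.09454407392218776} 0.0188
```

View pics/top0.png

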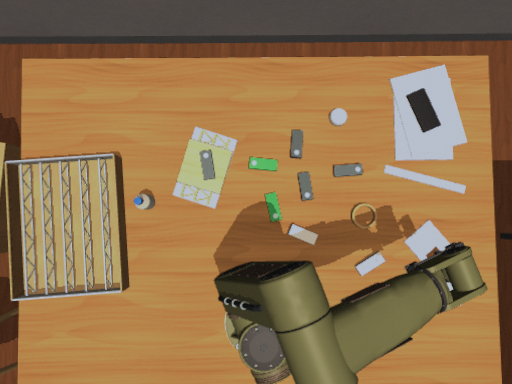

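View pics/scene0.png

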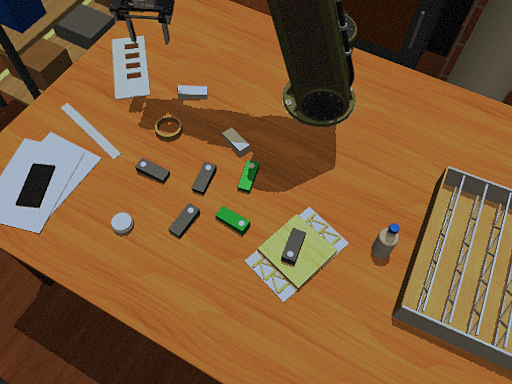

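Candidates (top picture):
- Dark weights: (297,144), (305,186) and (348,170).
- Base weight on the board: (207,165).
- Look-alikes to avoid: green (263,164) and (273,207), white/grey (303,234) and (370,264), phone (424,110).

Next I'll fit their poses and check one crop.

```bash
cat > h.py <<'E'
import numpy as np, cv2
from scipy.optimize import least_squares
from station import ctrl
def cam(n):
    c=ctrl.camera(n); f=192/np.tan(np.radians(c["fovy"]/2))
    c["K"]=np.array([[f,0,c["cx"]],[0,f,c["cy"]],[0,0,1.]]); return c
def proj(c,P):
    p=(c["world_to_cam"]@np.c_[P,np.ones(len(P))].T).T[:,:3]*[1,-1,-1]
    return cv2.projectPoints(p,np.zeros(3),np.zeros(3),c["K"],np.array(c["D"],float))[0][:,0]
def back(c,uv,z):
    return least_squares(lambda q:proj(c,np.array([[q[0],q[1],z]]))[0]-uv,[.5,0]).x
def corners(x,y,yaw,z0,tilt=0,flip=0):
    # lower face horizontal at z0 (mode 0), or upper face level with z0=mid height (mode 1)
    P=[]
    for lx,t in((-.05,.02),(.05,.03)):
        for ly in(-.02,.02):
            for lo in(0,1):
                z=(z0+lo*t) if not flip else (z0+.025-(1-lo)*t)
                P.append([x+lx*np.cos(yaw)-ly*np.sin(yaw),y+lx*np.sin(yaw)+ly*np.cos(yaw),z])
    return np.array(P)
def mask(img):
    h=cv2.cvtColor(img,cv2.COLOR_BGR2HSV).astype(int); 
    return ((h[...,1]<75)&(h[...,2]<125)).astype(np.uint8)
def blob(c,uv,r=22):
    m=mask(c["frame"]); n,l,s,cc=cv2.connectedComponentsWithStats(m,connectivity=4)
    d=[np.hypot(*(cc[i]-uv)) if 60<s[i,4]<1500 else 1e9 for i in range(1,n)]
    i=1+int(np.argmin(d)); b=(l==i).astype(np.uint8)
    ct=max(cv2.findContours(b,cv2.RETR_EXTERNAL,cv2.CHAIN_APPROX_NONE)[0],key=cv2.contourArea)
    b=cv2.fillPoly(np.zeros_like(b),[ct],1); return b,d[i-1]
def feats(m): 
    A=m["m00"];a,b,d=m["mu20"]/A,m["mu11"]/A,m["mu02"]/A
    return np.array([m["m10"]/A,m["m01"]/A,*np.array([a-d,2*b])/np.hypot(a-d,2*b)*8]),A,
def fit(cs,uvs,z0,yaw0,flip=0):
    t=[feats(cv2.moments(blob(c,u)[0],True)) for c,u in zip(cs,uvs)]
    def r(q):
        o=[]
        for c,(f,_) in zip(cs,t):
            h=cv2.convexHull(proj(c,corners(*q,z0,flip=flip)).astype(np.float32))
            o.append(feats(cv2.moments(h))[0]-f)
        return np.concatenate(o)
    x0=back(cs[0],uvs[0],z0+.0125); s=least_squares(r,[*x0,yaw0],diff_step=1e-3,x_scale=[.1,.1,1])
    A=[(cv2.contourArea(cv2.convexHull(proj(c,corners(*s.x,z0,flip=flip)).astype(np.float32))),a) for c,(_,a) in zip(cs,t)]
    return s.x,np.round(s.fun,2),np.round(A)
E
cat > m.py <<'E'
from h import *
T,S=cam("top"),cam("scene")
# name: top px, scene px, z0, approx plug px in top
W={"base":((207,165),(293,245),.025,(206,155)),"A":((297,144),(184,220),0,(296,153)),"B":((305,186),(204,178),0,(308,196)),"C":((348,170),(152,170),0,(358,169))}
for k,(u,s,z,p) in W.items():
    a=back(T,u,z+.012);b=back(T,p,z+.025); y=np.arctan2(*(b-a)[::-1])
    q,r,A=fit([T,S],[u,s],z,y); print(k,np.round(q,4),np.degrees(q[2]).round(1),r,A.tolist())
    for c in(T,S): cv2.polylines(c["frame"],[np.int32(cv2.convexHull(proj(c,corners(*q,z)).astype(np.float32))*16)],True,(0,0,255),1,0,4) if 0 else None
big=cv2.resize(T["frame"][120:215,170:370],None,fx=4,fy=4,interpolation=cv2.INTER_CUBIC); cv2.imwrite("pics/crop1.png",big)
for k,u in{"glue":(143,201),"tape":(364,215),"tin":(338,117)}.items(): print(k,back(T,u,.02))
E
python3 m.py
```

```text
base [0.5527 0.1798 0.1364] 7.8 [ 0.09 -0.92  0.07  0.24  0.43 -0.66  0.15 -0.17] [[350.0, 235.0], [536.0, 487.0]]
A [ 0.6311 -0.138   3.0747] 176.2 [ 0.86 -0.03 -0.01  0.09  0.61  0.43  0.08 -0.02] [[335.0, 300.0], [569.0, 441.0]]
B [ 0.4781 -0.1657 -3.0022] -172.0 [ 0.76  0.07  0.02  0.06  0.53  0.49  0.04 -0.03] [[339.0, 307.0], [490.0, 379.0]]
C [ 0.533  -0.3166 -1.5359] -88.0 [ 1.59  0.04  0.01  0.05  1.16  1.02  0.07 -0.05] [[346.0, 281.0], [503.0, 383.0]]
glue [0.4315922  0.41214702]
tape [ 0.37089015 -0.37046355]
tin [ 0.72383375 -0.28595707]
```

View pics/crop1.png

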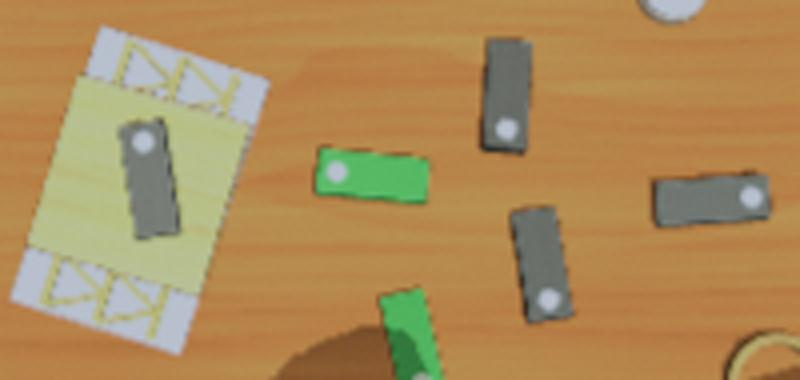

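The crop confirms three dark loose weights, with plugs at (507,128), (549,299) and (751,197), and the base plug at (143,141). The masks came out too small, so I'll refine them by saturation.

```bash
python3 - <<'E'
import re
s=open('h.py').read()
s=s.replace("((h[...,1]<75)&(h[...,2]<125))","(h[...,1]<100)")
open('h.py','w').write(s)
from h import *
T=cam("top"); h=cv2.cvtColor(T["frame"],cv2.COLOR_BGR2HSV)
print(h[165,198:220,1],h[165,198:220,2]); print(h[170,328:368,1]); print(h[145:192:1,206,1])
E
python3 m.py
```

```text
[77 78 76 76 29 14 14 10  8 12 12 12 12 14 12 44 66 61 62 64 65 65] [189 190 191 154 124 126 124 123 122 123 124 126 123 124 127 123 175 192
 192 192 191 192]
[144 147 149 149 157 163  12  13  13  15  13  15  13  13  15  15  13  13
  13  13  13  11  13  13  11  11  13  25  28  26  27  25  20  15  75 159
 155 154 151 155]
[67 73 74 78 77 58 15 11 25 26 26 27 26 12 10 13 12 12 12 13  8 10 10 12
 13 12 17 12 12 14 13 10 14 14 43 66 63 64 66 66 64 61 57 57 51  9 26]
base [0.5472 0.2549 1.5308] 87.7 [ 41.14 -34.13   0.24   2.6   41.41 -10.63   4.46  -1.47] [[359.0, 220.0], [635.0, 185.0]]
A [ 0.6312 -0.1379  3.0573] 175.2 [ 0.76  0.15  0.01 -0.04  0.47  0.51 -0.05  0.01] [[335.0, 310.0], [569.0, 460.0]]
B [ 0.4787 -0.1659 -3.0097] -172.4 [ 0.67 -0.01 -0.01 -0.04  0.5   0.37 -0.04  0.03] [[339.0, 319.0], [491.0, 401.0]]
C [ 0.5337 -0.3192 -1.5233] -87.3 [ 0.69  0.03  0.    0.02  0.5   0.45  0.02 -0.02] [[346.0, 330.0], [503.0, 417.0]]
glue [0.4315922  0.41214702]
tape [ 0.37089015 -0.37046355]
tin [ 0.72383375 -0.28595707]
```

```bash
sed -i 's/h\[...,1\]<100/h[...,1]<TH/; 1i TH=100' h.py
cat > m2.py <<'E'
import h; from h import *
T,S=cam("top"),cam("scene")
W={"base":((207,165),(293,245),.025,.136),"A":((297,144),(184,220),0,3.06),"B":((305,186),(204,178),0,-3.01),"C":((348,170),(152,170),0,-1.52)}
for th in(45,100):
  h.TH=th
  for k,(u,s,z,y) in W.items():
    if th>50 and k=="base": continue
    for cs,us in(([T],[u]),([T,S],[u,s])):
        q,r,A=fit(cs,us,z,y); print(th,k,np.round(q,4),np.degrees(q[2]).round(1),r,A.tolist())
y=S["frame"];hh=cv2.cvtColor(y,cv2.COLOR_BGR2HSV);print(hh[205:240,184,1],hh[205:240,184,2])
print(hh[225:270,293,1],hh[225:270,293,2])
E
python3 m2.py
```

```text
45 base [0.556  0.1831 0.1468] 8.4 [-0. -0.  0.  0.] [[351.0, 321.0]]
45 base [0.5542 0.1807 0.1409] 8.1 [ 0.7   0.5  -0.03 -0.09  0.28  0.66 -0.05  0.05] [[350.0, 321.0], [537.0, 443.0]]
45 A [ 0.6307 -0.1345  3.0727] 176.1 [-0.  0. -0.  0.] [[335.0, 286.0]]
45 A [ 0.6307 -0.1378  3.0715] 176.0 [ 0.91 -0.03  0.   -0.02  0.65  0.45 -0.03  0.01] [[335.0, 286.0], [568.0, 430.0]]
45 B [ 0.4786 -0.1629 -2.9993] -171.8 [-0. -0. -0. -0.] [[339.0, 291.0]]
45 B [ 0.478  -0.1659 -3.0047] -172.2 [ 0.82  0.16 -0.03 -0.08  0.54  0.6  -0.07  0.05] [[339.0, 291.0], [490.0, 371.0]]
45 C [ 0.5343 -0.3163 -1.5157] -86.8 [-0.  0. -0. -0.] [[346.0, 306.0]]
45 C [ 0.5329 -0.3192 -1.5123] -86.7 [ 0.82  0.38 -0.01 -0.05  0.44  0.82 -0.03  0.03] [[346.0, 306.0], [504.0, 361.0]]
100 A [ 0.6318 -0.1352  3.0605] 175.4 [ 0. -0. -0.  0.] [[335.0, 311.0]]
100 A [ 0.6312 -0.1378  3.0638] 175.5 [ 0.72  0.15 -0.01  0.05  0.45  0.49  0.05 -0.01] [[335.0, 311.0], [569.0, 460.0]]
100 B [ 0.4787 -0.1635 -3.0066] -172.3 [ 0. -0.  0.  0.] [[339.0, 319.0]]
100 B [ 0.4788 -0.1659 -3.0113] -172.5 [ 0.67 -0.04 -0.02 -0.07  0
[... 203 characters left out ...]
 -0.13  0.13] [[346.0, 331.0], [504.0, 411.0]]
[177 179 185 126  11   9   3  21  11  27  30   3  17  17  29  11  11  20
  12  20  15  10  13  18  15 137 187 132 217 172 172 168 176 169 182] [171 175 164 115  89  89  87  86  89  85  86  83  88  92  89  89  96  89
  88  91  87  98 102  71  34  13  15  29 106 179 172 170 168 169 164]
[ 96  90 100  37  13  18   6  24  16  18  22  18  18  21  26  20  28  16
  21  25  28  21  25   6  13  32  25   8  31  23  27  12  28  15  21  22
  43  51  36 121 132 143 113  94 101] [178 187 174  90  76  86  81  84  82  84  82  87  87  86  88  89  83  81
  84  83  82  87  83  84  80  79  81 100 139 134 132  88  82  86  95  91
  12  25  14  21  58 152 151 180 180]
```

```bash
cat > go.py <<'E'
import sys, numpy as np
from scipy.spatial.transform import Rotation as R
from station import ctrl
o=ctrl.get_obs(); p=o["ee_pos"]; r=R.from_euler("xyz",o["eef_rot"])
print("t",o["time_s"],"p",np.round(p,4),"rot",np.degrees(o["eef_rot"]).round(1),"F",np.round(o["force"],1),"w",round(o["grip_width"],4),"q6",round(o["qpos"][5],2))
for a in sys.argv[1:]:
    x,y,z,yaw,tilt=map(float,a.split(","))
    g=R.from_euler("z",yaw,degrees=True)*R.from_euler("x",180+tilt,degrees=True)
    print(a,np.round(r.inv().apply([x,y,z]-p)*100,2).tolist(),np.round((r.inv()*g).as_rotvec(),4).tolist())
E
python3 go.py .4787,-.1645,.12,-82.3,0
```

```text
t 0.45 p [ 0.2292 -0.5     0.2054] rot [-180.     0.   -65.4] F [-0.1  0.6  0.4] w 0.0939 q6 -0.07
.4787,-.1645,.12,-82.3,0 [-20.1, -36.66, 8.54] [-0.0, 0.0001, 0.2954]
```

Emit:
play_rows(steps=[[[-20.1, -36.7, 8.5, 0, 0, 0.295, 0.8], [-20.1, -36.7, 8.5, 0, 0, 0.295, 0.8], [-20.1, -36.7, 8.5, 0, 0, 0.295, 0.8], [-20.1, -36.7, 8.5, 0, 0, 0.295, 0.8], [-20.1, -36.7, 8.5, 0, 0, 0.295, 0.8], [-20.1, -36.7, 8.5, 0, 0, 0.295, 0.8], [-20.1, -36.7, 8.5, 0, 0, 0.295, 0.8], [-20.1, -36.7, 8.5, 0, 0, 0.295, 0.8], [-20.1, -36.7, 8.5, 0, 0, 0.295, 0.8], [-20.1, -36.7, 8.5, 0, 0, 0.295, 0.8], [-20.1, -36.7, 8.5, 0, 0, 0.295, 0.8], [-20.1, -36.7, 8.5, 0, 0, 0.295, 0.8], [-20.1, -36.7, 8.5, 0, 0, 0.295, 0.8], [-20.1, -36.7, 8.5, 0, 0, 0.295, 0.8], [-20.1, -36.7, 8.5, 0, 0, 0.295, 0.8]]], force=40)

```text
time_s: 1.7
ee_pos: [0.4786, -0.1654, 0.1208]
eef_rot: [-3.141, -0.0, -1.438]
force: [-0.0, 0.1, -0.3]
grip_width: 0.0752
```

```bash
python3 go.py .4787,-.1645,.006,-82.3,0
python3 - <<'E'
from h import *
S=cam("scene"); cv2.imwrite("pics/s1.png",cv2.resize(S["frame"][90:230,100:300],None,fx=4,fy=4,interpolation=cv2.INTER_CUBIC))
E
```

```text
t 1.7 p [ 0.4786 -0.1654  0.1208] rot [-180.    -0.   -82.4] F [-0.   0.1 -0.3] w 0.0752 q6 1.03
.4787,-.1645,.006,-82.3,0 [-0.09, -0.02, 11.48] [-0.0004, -0.0003, -0.0011]
```

View pics/s1.png

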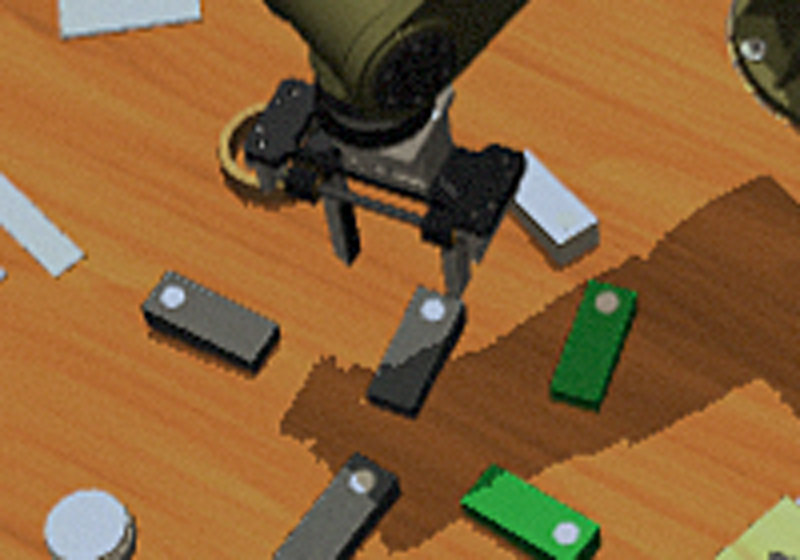

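The open gripper sits above weight B, with its fingers at about (345,260) and (455,285), either side of it. I'll descend and grip.

Emit:
play_rows(steps=[[[0, 0, 3, 0, 0, 0, 0.8], [0, 0, 6, 0, 0, 0, 0.8], [0, 0, 8.5, 0, 0, 0, 0.8], [0, 0, 10, 0, 0, 0, 0.8], [0, 0, 11, 0, 0, 0, 0.8], [-0.05, 0, 11.5, 0, 0, 0, 0.8], [-0.05, 0, 11.5, 0, 0, 0, 0.8], [-0.05, 0, 11.5, 0, 0, 0, 0.5], [-0.05, 0, 11.5, 0, 0, 0, 0.3], [-0.05, 0, 11.5, 0, 0, 0, 0.3], [-0.05, 0, 11.5, 0, 0, 0, 0.3], [-0.05, 0, 11.5, 0, 0, 0, 0.3], [-0.05, 0, 11.5, 0, 0, 0, 0.3], [-0.05, 0, 11.5, 0, 0, 0, 0.3]]], force=40)

```text
time_s: 2.92
ee_pos: [0.4788, -0.165, 0.0061]
eef_rot: [-3.141, -0.0, -1.438]
force: [-0.5, 0.6, 3.3]
grip_width: 0.0398
```

```bash
python3 go.py .4787,-.1645,.14,-82.3,0
```

```text
t 2.9167 p [ 0.4788 -0.165   0.0061] rot [-180.    -0.   -82.4] F [-0.5  0.6  3.3] w 0.0398 q6 1.03
.4787,-.1645,.14,-82.3,0 [-0.04, -0.01, -13.39] [-0.0008, -0.0005, -0.0012]
```

```bash
python3 go.py .5555,.182,.14,-81.8,5.7 .5555,.182,.0568,-81.8,5.7
```

```text
t 2.9167 p [ 0.4788 -0.165   0.0061] rot [-180.    -0.   -82.4] F [-0.5  0.6  3.3] w 0.0398 q6 1.03
.5555,.182,.14,-81.8,5.7 [-33.36, -12.22, -13.4] [0.0987, -0.001, -0.0099]
.5555,.182,.0568,-81.8,5.7 [-33.37, -12.22, -5.08] [0.0987, -0.001, -0.0099]
```

Emit:
play_rows(steps=[[[0, 0, -2, 0, 0, 0, 0.3], [0, 0, -5, 0, 0, 0, 0.3], [0, 0, -8, 0, 0, 0, 0.3], [0, 0, -11, 0, 0, 0, 0.3], [-2, -0.7, -13.4, 0, 0, 0, 0.3], [-5, -1.8, -13.4, 0, 0, 0, 0.3], [-8, -3, -13.4, 0.03, 0, 0, 0.3], [-11, -4, -13.4, 0.05, 0, 0, 0.3], [-14, -5.1, -13.4, 0.07, 0, 0, 0.3], [-17, -6.2, -13.4, 0.099, 0, -0.01, 0.3], [-20, -7.3, -13.4, 0.099, 0, -0.01, 0.3], [-23, -8.4, -13.4, 0.099, 0, -0.01, 0.3], [-26, -9.5, -13.4, 0.099, 0, -0.01, 0.3], [-29, -10.6, -13.4, 0.099, 0, -0.01, 0.3], [-31.5, -11.5, -13.4, 0.099, 0, -0.01, 0.3], [-33, -12.1, -13.4, 0.099, 0, -0.01, 0.3], [-33.4, -12.2, -13.4, 0.099, 0, -0.01, 0.3], [-33.4, -12.2, -13.4, 0.099, 0, -0.01, 0.3], [-33.4, -12.2, -13.4, 0.099, 0, -0.01, 0.3]]], force=40)

```text
time_s: 4.5
ee_pos: [0.5546, 0.1817, 0.1392]
eef_rot: [-3.044, -0.001, -1.427]
force: [-0.1, -0.7, -6.4]
grip_width: 0.0392
```

```bash
python3 go.py .5555,.182,.07,-81.8,5.7 .5555,.182,.0568,-81.8,5.7
python3 - <<'E'
from h import *
S=cam("scene"); cv2.imwrite("pics/s2.png",cv2.resize(S["frame"][130:300,220:400],None,fx=3.5,fy=3.5,interpolation=cv2.INTER_CUBIC))
E
```

```text
t 4.5 p [0.5546 0.1817 0.1392] rot [-1.744e+02 -1.000e-01 -8.180e+01] F [-0.1 -0.7 -6.4] w 0.0392 q6 1.69
.5555,.182,.07,-81.8,5.7 [-0.02, 0.59, 6.9] [0.0015, -0.0014, 0.0003]
.5555,.182,.0568,-81.8,5.7 [-0.02, 0.72, 8.21] [0.0015, -0.0014, 0.0003]
```

View pics/s2.png

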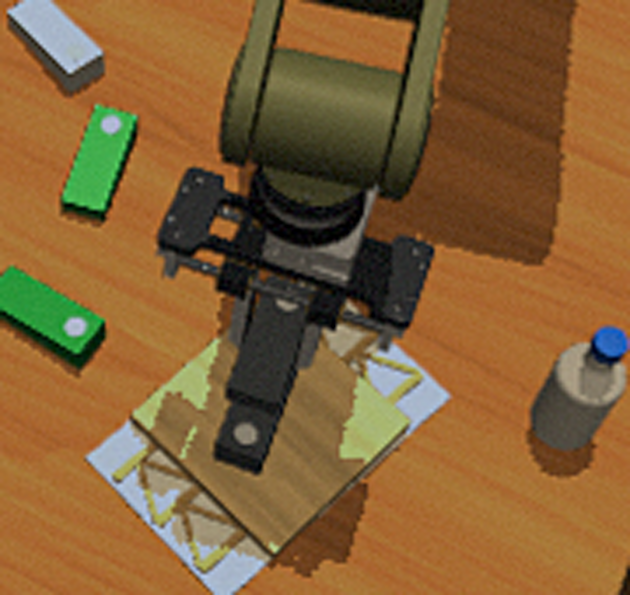

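The held weight's plug is on the robot side at (287,300) and the base plug on the far side at (245,433), so it is end for end as wanted. I'll lower it gently.

Emit:
play_rows(steps=[[[0, 0.2, 2, 0, 0, 0, 0.3], [0, 0.4, 4, 0, 0, 0, 0.3], [0, 0.5, 5.5, 0, 0, 0, 0.3], [0, 0.6, 6.5, 0, 0, 0, 0.3], [0, 0.65, 7.2, 0, 0, 0, 0.3], [0, 0.7, 7.6, 0, 0, 0, 0.3], [0, 0.7, 7.8, 0, 0, 0, 0.3], [0, 0.7, 8.0, 0, 0, 0, 0.3], [0, 0.7, 8.05, 0, 0, 0, 0.3], [0, 0.7, 8.1, 0, 0, 0, 0.3], [0, 0.7, 8.1, 0, 0, 0, 0.3], [0, 0.7, 8.1, 0, 0, 0, 0.3]]], force=40)

```text
time_s: 5.55
ee_pos: [0.5559, 0.1815, 0.0585]
eef_rot: [-3.043, -0.001, -1.428]
force: [1.0, -0.1, -6.0]
grip_width: 0.0397
```

```bash
python3 go.py .5555,.182,.056,-81.8,5.7
```

```text
t 5.55 p [0.5559 0.1815 0.0585] rot [-1.743e+02 -1.000e-01 -8.180e+01] F [ 1.  -0.1 -6. ] w 0.0397 q6 1.7
.5555,.182,.056,-81.8,5.7 [-0.05, 0.06, 0.24] [0.0005, -0.0013, -0.0003]
```

Emit:
play_rows(steps=[[[0, 0, 0.05, 0, 0, 0, 0.3], [0, 0, 0.1, 0, 0, 0, 0.3], [0, 0, 0.15, 0, 0, 0, 0.3], [0, 0, 0.2, 0, 0, 0, 0.3], [0, 0, 0.2, 0, 0, 0, 0.3], [0, 0, 0.2, 0, 0, 0, 0.3]]])

```text
time_s: 6.05
ee_pos: [0.5561, 0.1815, 0.0565]
eef_rot: [-3.043, -0.001, -1.428]
force: [-0.6, -0.4, -6.7]
grip_width: 0.0399
```

Emit:
play_rows(steps=[[[0, 0, 0.03, 0, 0, 0, 0.3], [0, 0, 0.06, 0, 0, 0, 0.3], [0, 0, 0.09, 0, 0, 0, 0.3], [0, 0, 0.09, 0, 0, 0, 0.3]]])

```text
time_s: 6.38
ee_pos: [0.5562, 0.1815, 0.0561]
eef_rot: [-3.043, -0.001, -1.428]
force: [-5.2, -2.0, 0.9]
grip_width: 0.0395
```

Contact is made: the hanging load has gone. I'll release and retract along the tool axis.

Emit:
play_rows(steps=[[[0, 0, 0, 0, 0, 0, 0.44], [0, 0, 0, 0, 0, 0, 0.5], [0, 0, 0, 0, 0, 0, 0.6], [0, 0, 0, 0, 0, 0, 0.7], [0, 0, 0, 0, 0, 0, 0.75], [0, 0, 0, 0, 0, 0, 0.75], [0, 0, -1, 0, 0, 0, 0.75], [0, 0, -3, 0, 0, 0, 0.75], [0, 0, -6, 0, 0, 0, 0.75], [0, 0, -9, 0, 0, 0, 0.75], [0, 0, -12, -0.1, 0, 0, 0.75], [0, 0, -12, -0.1, 0, 0, 0.75]]])

```text
time_s: 7.38
ee_pos: [0.5454, 0.1802, 0.1828]
eef_rot: [3.141, -0.001, -1.428]
force: [0.6, 0.7, 1.2]
grip_width: 0.0705
```

```bash
python3 go.py .5338,-.318,.14,2.9,0 .5338,-.318,.006,2.9,0
```

```text
t 7.3833 p [0.5454 0.1802 0.1828] rot [179.9  -0.  -81.8] F [0.6 0.7 1.2] w 0.0705 q6 1.68
.5338,-.318,.14,2.9,0 [49.15, 8.23, 4.32] [0.0012, 0.0002, -1.4787]
.5338,-.318,.006,2.9,0 [49.14, 8.21, 17.72] [0.0012, 0.0002, -1.4787]
```

Emit:
play_rows(steps=[[[49.15, 8.2, 4.3, 0, 0, -1.479, 0.75], [49.15, 8.2, 4.3, 0, 0, -1.479, 0.75], [49.15, 8.2, 4.3, 0, 0, -1.479, 0.75], [49.15, 8.2, 4.3, 0, 0, -1.479, 0.75], [49.15, 8.2, 4.3, 0, 0, -1.479, 0.75], [49.15, 8.2, 4.3, 0, 0, -1.479, 0.75], [49.15, 8.2, 4.3, 0, 0, -1.479, 0.75], [49.15, 8.2, 4.3, 0, 0, -1.479, 0.75], [49.15, 8.2, 4.3, 0, 0, -1.479, 0.75], [49.15, 8.2, 4.3, 0, 0, -1.479, 0.75], [49.15, 8.2, 4.3, 0, 0, -1.479, 0.75], [49.15, 8.2, 4.3, 0, 0, -1.479, 0.75], [49.15, 8.2, 4.3, 0, 0, -1.479, 0.75], [49.15, 8.2, 4.3, 0, 0, -1.479, 0.75], [49.15, 8.2, 4.3, 0, 0, -1.479, 0.75], [49.15, 8.2, 4.3, 0, 0, -1.479, 0.75], [49.15, 8.2, 4.3, 0, 0, -1.479, 0.75]]])

```text
time_s: 8.8
ee_pos: [0.5344, -0.3169, 0.1405]
eef_rot: [3.141, 0.0, 0.051]
force: [-0.0, 0.3, -0.7]
grip_width: 0.0704
```

```bash
python3 go.py .5338,-.318,.006,2.9,0
python3 - <<'E'
import h; from h import *
T=cam("top"); h.TH=45
q,r,A=fit([T],[(206,165)],.05,.146+np.pi,1); print("B on base",np.round(q,4),np.degrees(q[2]).round(1),A)
cv2.imwrite("pics/t2.png",cv2.resize(T["frame"][120:215,170:370],None,fx=4,fy=4,interpolation=cv2.INTER_CUBIC))
E
```

```text
t 8.8 p [ 0.5344 -0.3169  0.1405] rot [179.9   0.    2.9] F [-0.   0.3 -0.7] w 0.0704 q6 -0.64
.5338,-.318,.006,2.9,0 [-0.06, 0.09, 13.45] [0.0009, 0.0005, 0.0006]
B on base [0.5553 0.1831 3.2837] 188.1 [[361. 341.]]
```

View pics/t2.png

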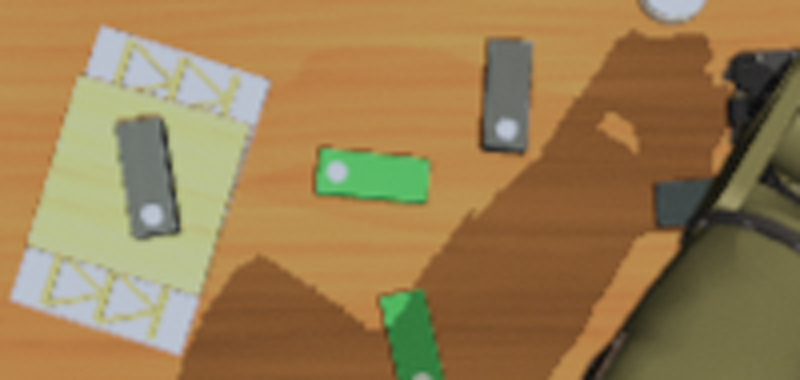

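Weight B lies squarely on the base, with its plug at the opposite end (151,215) and an offset below 1 mm. Next is C.

Emit:
play_rows(steps=[[[0, 0.1, 3, 0, 0, 0, 0.75], [0, 0.1, 6, 0, 0, 0, 0.75], [0, 0.1, 9, 0, 0, 0, 0.75], [0, 0.1, 11.5, 0, 0, 0, 0.75], [-0.05, 0.1, 12.8, 0, 0, 0, 0.75], [-0.05, 0.1, 13.45, 0, 0, 0, 0.75], [-0.05, 0.1, 13.45, 0, 0, 0, 0.75], [-0.05, 0.1, 13.45, 0, 0, 0, 0.5], [-0.05, 0.1, 13.45, 0, 0, 0, 0.3], [-0.05, 0.1, 13.45, 0, 0, 0, 0.3], [-0.05, 0.1, 13.45, 0, 0, 0, 0.3], [-0.05, 0.1, 13.45, 0, 0, 0, 0.3], [-0.05, 0.1, 13.45, 0, 0, 0, 0.3], [-0.05, 0.1, 13.45, 0, 0, 0, 0.3]]], force=40)

```text
time_s: 10.02
ee_pos: [0.5342, -0.3182, 0.0067]
eef_rot: [3.14, -0.0, 0.052]
force: [-0.7, 0.0, 6.0]
grip_width: 0.0398
```

```bash
python3 go.py .5557,.1815,.16,8.2,0
```

```text
t 10.0167 p [ 0.5342 -0.3182  0.0067] rot [179.9  -0.    3. ] F [-0.7  0.   6. ] w 0.0398 q6 -0.65
.5557,.1815,.16,8.2,0 [4.73, -49.77, -15.4] [0.0015, -0.0002, -0.0915]
```

Emit:
play_rows(steps=[[[0, 0, -2, 0, 0, 0, 0.3], [0, 0, -5, 0, 0, 0, 0.3], [0, 0, -8, 0, 0, 0, 0.3], [0, 0, -11, 0, 0, 0, 0.3], [0.2, -2, -14, 0, 0, 0, 0.3], [0.5, -5, -15.4, 0, 0, -0.01, 0.3], [0.9, -9, -15.4, 0, 0, -0.02, 0.3], [1.2, -13, -15.4, 0, 0, -0.03, 0.3], [1.6, -17, -15.4, 0, 0, -0.04, 0.3], [2, -21, -15.4, 0, 0, -0.05, 0.3], [2.4, -25, -15.4, 0, 0, -0.06, 0.3], [2.8, -29, -15.4, 0, 0, -0.07, 0.3], [3.2, -33, -15.4, 0, 0, -0.08, 0.3], [3.5, -37, -15.4, 0, 0, -0.09, 0.3], [3.9, -41, -15.4, 0, 0, -0.09, 0.3], [4.3, -45, -15.4, 0, 0, -0.09, 0.3], [4.6, -48, -15.4, 0, 0, -0.091, 0.3], [4.7, -49.4, -15.4, 0, 0, -0.091, 0.3], [4.7, -49.8, -15.4, 0, 0, -0.091, 0.3], [4.7, -49.8, -15.4, 0, 0, -0.091, 0.3]]], force=40)

```text
time_s: 11.68
ee_pos: [0.5548, 0.1821, 0.159]
eef_rot: [3.14, 0.002, 0.144]
force: [0.5, 0.1, -7.4]
grip_width: 0.0396
```

```bash
python3 go.py .5557,.1815,.0817,8.2,0
```

```text
t 11.6833 p [0.5548 0.1821 0.159 ] rot [1.799e+02 1.000e-01 8.200e+00] F [ 0.5  0.1 -7.4] w 0.0396 q6 0.11
.5557,.1815,.0817,8.2,0 [0.09, 0.06, 7.73] [0.0019, 0.0018, 0.0007]
```

Emit:
play_rows(steps=[[[0, 0, 2, 0, 0, 0, 0.3], [0.1, 0, 4, 0, 0, 0, 0.3], [0.1, 0.05, 5.5, 0, 0, 0, 0.3], [0.1, 0.05, 6.5, 0, 0, 0, 0.3], [0.1, 0.05, 7, 0, 0, 0, 0.3], [0.1, 0.05, 7.3, 0, 0, 0, 0.3], [0.1, 0.05, 7.5, 0, 0, 0, 0.3], [0.1, 0.05, 7.55, 0, 0, 0, 0.3], [0.1, 0.05, 7.6, 0, 0, 0, 0.3], [0.1, 0.05, 7.65, 0, 0, 0, 0.3], [0.1, 0.05, 7.7, 0, 0, 0, 0.3], [0.1, 0.05, 7.7, 0, 0, 0, 0.3]]], force=40)

```text
time_s: 12.68
ee_pos: [0.5558, 0.1816, 0.0822]
eef_rot: [3.14, 0.001, 0.144]
force: [0.6, 0.5, -7.5]
grip_width: 0.0401
```

Emit:
play_rows(steps=[[[0, 0, 0.03, 0, 0, 0, 0.3], [0, 0, 0.06, 0, 0, 0, 0.3], [0, 0, 0.09, 0, 0, 0, 0.3], [0, 0, 0.09, 0, 0, 0, 0.3]]])

```text
time_s: 13.02
ee_pos: [0.5559, 0.1817, 0.0817]
eef_rot: [3.14, 0.001, 0.144]
force: [-2.7, -0.8, -1.4]
grip_width: 0.04
```

Contact again, so I'll release and retract.

Emit:
play_rows(steps=[[[0, 0, 0.02, 0, 0, 0, 0.3], [0, 0, 0.02, 0, 0, 0, 0.44], [0, 0, 0.02, 0, 0, 0, 0.5], [0, 0, 0, 0, 0, 0, 0.6], [0, 0, 0, 0, 0, 0, 0.7], [0, 0, 0, 0, 0, 0, 0.75], [0, 0, 0, 0, 0, 0, 0.75], [0, 0, -1, 0, 0, 0, 0.75], [0, 0, -3, 0, 0, 0, 0.75], [0, 0, -6, 0, 0, 0, 0.75], [0, 0, -9, 0, 0, 0, 0.75], [0, 0, -10, 0, 0, 0, 0.75], [0, 0, -10, 0, 0, 0, 0.75]]])

```text
time_s: 14.1
ee_pos: [0.5571, 0.1822, 0.1852]
eef_rot: [3.14, -0.004, 0.144]
force: [1.0, 0.1, 0.5]
grip_width: 0.0704
```

```bash
python3 go.py .6316,-.1365,.14,85.4,0
```

```text
t 14.1 p [0.5571 0.1822 0.1852] rot [179.9  -0.2   8.3] F [1.  0.1 0.5] w 0.0704 q6 0.11
.6316,-.1365,.14,85.4,0 [2.78, 32.6, 4.57] [0.0039, -0.0028, -1.3464]
```

Emit:
play_rows(steps=[[[2.8, 32.6, 4.6, 0, 0, -1.346, 0.75], [2.8, 32.6, 4.6, 0, 0, -1.346, 0.75], [2.8, 32.6, 4.6, 0, 0, -1.346, 0.75], [2.8, 32.6, 4.6, 0, 0, -1.346, 0.75], [2.8, 32.6, 4.6, 0, 0, -1.346, 0.75], [2.8, 32.6, 4.6, 0, 0, -1.346, 0.75], [2.8, 32.6, 4.6, 0, 0, -1.346, 0.75], [2.8, 32.6, 4.6, 0, 0, -1.346, 0.75], [2.8, 32.6, 4.6, 0, 0, -1.346, 0.75], [2.8, 32.6, 4.6, 0, 0, -1.346, 0.75], [2.8, 32.6, 4.6, 0, 0, -1.346, 0.75], [2.8, 32.6, 4.6, 0, 0, -1.346, 0.75], [2.8, 32.6, 4.6, 0, 0, -1.346, 0.75], [2.8, 32.6, 4.6, 0, 0, -1.346, 0.75], [2.8, 32.6, 4.6, 0, 0, -1.346, 0.75]]])

```text
time_s: 15.35
ee_pos: [0.6317, -0.1361, 0.1394]
eef_rot: [3.138, 0.0, 1.487]
force: [0.1, 0.7, -0.0]
grip_width: 0.0704
```

```bash
python3 go.py .6316,-.1365,.0065,85.4,0
python3 - <<'E'
import h; from h import *
T=cam("top"); h.TH=45
q,r,A=fit([T],[(206,165)],.075,.146-np.pi/2,0); print("C",np.round(q,4),np.degrees(q[2]).round(1),A)
cv2.imwrite("pics/t3.png",cv2.resize(T["frame"][120:215,170:370],None,fx=4,fy=4,interpolation=cv2.INTER_CUBIC))
E
```

```text
t 15.35 p [ 0.6317 -0.1361  0.1394] rot [179.8   0.   85.2] F [ 0.1  0.7 -0. ] w 0.0704 q6 -1.76
.6316,-.1365,.0065,85.4,0 [-0.04, -0.06, 13.29] [0.004, 0.0001, -0.0031]
C [ 0.5533  0.182  -1.1218] -64.3 [[377. 539.]]
```

View pics/t3.png

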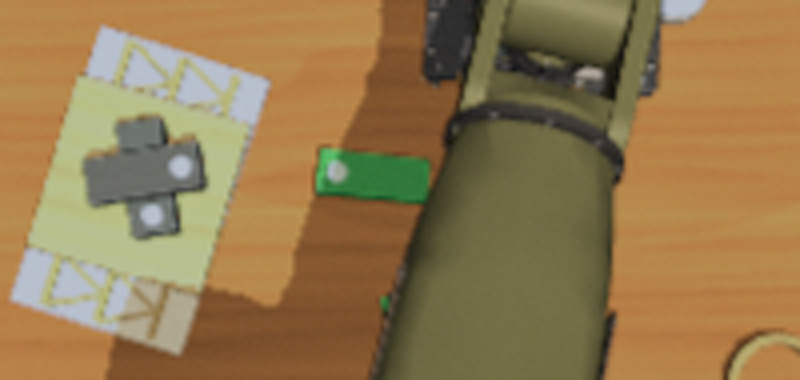

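C lies crosswise and centred, at crop (146,174) with its plug on the right at (180,167). The arm is over A, so I'll pick it up.

Emit:
play_rows(steps=[[[0, 0, 3, 0, 0, 0, 0.75], [0, 0, 6, 0, 0, 0, 0.75], [0, 0, 9, 0, 0, 0, 0.75], [0, -0.05, 11.5, 0, 0, 0, 0.75], [0, -0.05, 12.7, 0, 0, 0, 0.75], [0, -0.05, 13.3, 0.004, 0, 0, 0.75], [0, -0.05, 13.3, 0.004, 0, 0, 0.75], [0, -0.05, 13.3, 0.004, 0, 0, 0.5], [0, -0.05, 13.3, 0.004, 0, 0, 0.3], [0, -0.05, 13.3, 0.004, 0, 0, 0.3], [0, -0.05, 13.3, 0.004, 0, 0, 0.3], [0, -0.05, 13.3, 0.004, 0, 0, 0.3], [0, -0.05, 13.3, 0.004, 0, 0, 0.3], [0, -0.05, 13.3, 0.004, 0, 0, 0.3]]], force=40)

```text
time_s: 16.57
ee_pos: [0.6321, -0.1364, 0.0072]
eef_rot: [3.141, 0.0, 1.488]
force: [-2.1, 0.0, 5.7]
grip_width: 0.0393
```

```bash
python3 go.py .5557,.1815,.19,8.2,-5.7
```

```text
t 16.5667 p [ 0.6321 -0.1364  0.0072] rot [179.9   0.   85.3] F [-2.1  0.   5.7] w 0.0393 q6 -1.76
.5557,.1815,.19,8.2,-5.7 [31.04, -10.22, -18.3] [-0.0828, -0.0672, 1.3437]
```

Emit:
play_rows(steps=[[[0, 0, -2, 0, 0, 0, 0.3], [0, 0, -5, 0, 0, 0, 0.3], [0, 0, -8, 0, 0, 0, 0.3], [0, 0, -11, 0, 0, 0.1, 0.3], [1, -0.3, -14, 0, 0, 0.2, 0.3], [3, -1, -17, -0.01, -0.01, 0.3, 0.3], [6, -2, -18.3, -0.02, -0.02, 0.4, 0.3], [9, -3, -18.3, -0.03, -0.025, 0.5, 0.3], [12, -4, -18.3, -0.04, -0.03, 0.6, 0.3], [15, -5, -18.3, -0.045, -0.035, 0.7, 0.3], [18, -6, -18.3, -0.05, -0.04, 0.8, 0.3], [21, -7, -18.3, -0.055, -0.045, 0.9, 0.3], [24, -8, -18.3, -0.06, -0.05, 1.0, 0.3], [27, -9, -18.3, -0.067, -0.055, 1.1, 0.3], [29.5, -9.8, -18.3, -0.074, -0.06, 1.2, 0.3], [30.7, -10.1, -18.3, -0.08, -0.065, 1.3, 0.3], [31, -10.2, -18.3, -0.083, -0.067, 1.344, 0.3], [31, -10.2, -18.3, -0.083, -0.067, 1.344, 0.3], [31, -10.2, -18.3, -0.083, -0.067, 1.344, 0.3], [31, -10.2, -18.3, -0.083, -0.067, 1.344, 0.3]]], force=40)

```text
time_s: 18.23
ee_pos: [0.5557, 0.1805, 0.1894]
eef_rot: [3.042, 0.001, 0.144]
force: [-0.8, -0.9, -7.9]
grip_width: 0.0396
```

```bash
python3 go.py .5557,.1815,.1075,8.2,-5.7
python3 - <<'E'
from h import *
S=cam("scene"); cv2.imwrite("pics/s4.png",cv2.resize(S["frame"][130:300,220:400],None,fx=3.5,fy=3.5,interpolation=cv2.INTER_CUBIC))
E
```

```text
t 18.2333 p [0.5557 0.1805 0.1894] rot [1.743e+02 1.000e-01 8.300e+00] F [-0.8 -0.9 -7.9] w 0.0396 q6 0.18
.5557,.1815,.1075,8.2,-5.7 [0.02, -0.92, 8.14] [0.0002, 0.0009, 0.001]
```

View pics/s4.png

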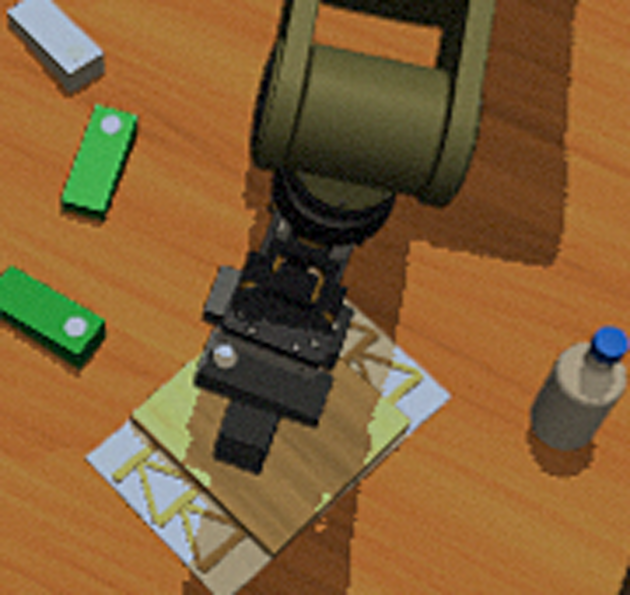

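A's thin, plugless end (215,295) is over C's plug end (224,355), as wanted. I'll lower it.

Emit:
play_rows(steps=[[[0, -0.2, 2, 0, 0, 0, 0.3], [0, -0.4, 4, 0, 0, 0, 0.3], [0, -0.6, 5.5, 0, 0, 0, 0.3], [0, -0.7, 6.5, 0, 0, 0, 0.3], [0, -0.8, 7.2, 0, 0, 0, 0.3], [0, -0.9, 7.6, 0, 0, 0, 0.3], [0, -0.9, 7.75, 0, 0, 0, 0.3], [0, -0.9, 7.85, 0, 0, 0, 0.3], [0, -0.9, 7.95, 0, 0, 0, 0.3], [0, -0.9, 8.0, 0, 0, 0, 0.3], [0, -0.9, 8.05, 0, 0, 0, 0.3], [0, -0.9, 8.05, 0, 0, 0, 0.3]]], force=40)

```text
time_s: 19.28
ee_pos: [0.5557, 0.1813, 0.1088]
eef_rot: [3.042, 0.0, 0.144]
force: [0.3, -0.6, -8.0]
grip_width: 0.0395
```

Emit:
play_rows(steps=[[[0, 0, 0.05, 0, 0, 0, 0.3], [0, 0, 0.1, 0, 0, 0, 0.3], [0, 0, 0.13, 0, 0, 0, 0.3], [0, 0, 0.16, 0, 0, 0, 0.3], [0, 0, 0.16, 0, 0, 0, 0.3]]])

```text
time_s: 19.7
ee_pos: [0.5558, 0.1812, 0.1073]
eef_rot: [3.042, 0.0, 0.144]
force: [-0.3, 0.5, -6.7]
grip_width: 0.0394
```

Emit:
play_rows(steps=[[[0, 0, 0.03, 0, 0, 0, 0.3], [0, 0, 0.06, 0, 0, 0, 0.3], [0, 0, 0.06, 0, 0, 0, 0.3]]])

```text
time_s: 19.95
ee_pos: [0.5558, 0.1812, 0.1072]
eef_rot: [3.042, -0.0, 0.144]
force: [-4.1, 0.3, 0.8]
grip_width: 0.0396
```

Contact, so I'll release and retract well clear.

Emit:
play_rows(steps=[[[0, 0, 0, 0, 0, 0, 0.44], [0, 0, 0, 0, 0, 0, 0.5], [0, 0, 0, 0, 0, 0, 0.6], [0, 0, 0, 0, 0, 0, 0.7], [0, 0, 0, 0, 0, 0, 0.75], [0, 0, 0, 0, 0, 0, 0.75], [0, 0, -1, 0, 0, 0, 0.75], [0, 0, -3, 0, 0, 0, 0.75], [0, 0, -6, 0, 0, 0, 0.75], [0, 0, -9, 0, 0, 0, 0.75], [0, 4, -10, 0, 0, 0, 0.75], [0, 8, -10, 0, 0, 0, 0.75], [0, 12, -10, 0, 0, 0, 0.75], [0, 16, -10, 0, 0, 0, 0.75], [0, 20, -10, 0, 0, 0, 0.75], [0, 24, -10, 0, 0, 0, 0.75], [0, 28, -10, 0, 0, 0, 0.75], [0, 30, -10, 0, 0, 0, 0.75], [0, 30, -10, 0, 0, 0, 0.75]]])

```text
time_s: 21.53
ee_pos: [0.5971, -0.1083, 0.2376]
eef_rot: [3.041, -0.001, 0.139]
force: [-0.7, 0.2, -1.0]
grip_width: 0.0701
```

```bash
python3 go.py
python3 - <<'E'
import h; from h import *
T,S=cam("top"),cam("scene")
a=cv2.resize(T["frame"][130:210,165:245],(400,400),interpolation=cv2.INTER_CUBIC);b=cv2.resize(S["frame"][190:300,240:350],(400,400),interpolation=cv2.INTER_CUBIC)
# overlay expected outline of top weight
for c,im,o,s in((T,a,(165,130),5),(S,b,(240,190),400/110)):
    hl=cv2.convexHull(proj(c,corners(.5555,.183,np.radians(98.2),.1,flip=1)).astype(np.float32))
    cv2.polylines(im,[np.int32((hl-o+.5)*s)],True,(0,0,255),1)
cv2.imwrite("pics/end.png",np.hstack([a,b]))
E
```

```text
t 21.5333 p [ 0.5971 -0.1083  0.2376] rot [ 1.742e+02 -1.000e-01  8.000e+00] F [-0.7  0.2 -1. ] w 0.0701 q6 -0.32
```

View pics/end.png

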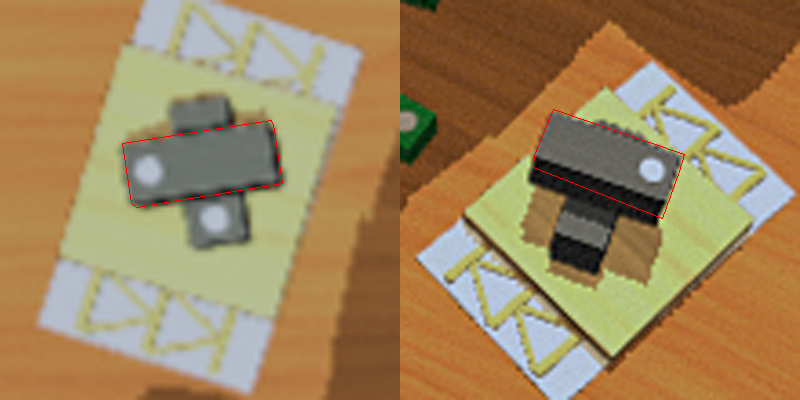

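The top weight matches its expected outline within about 2 mm. Its plug, at (149,171) in the left view, is at the opposite end from C's, the stack looks level, and the arm is clear. Handing in.

```bash
python3 -c "
from station import ctrl
print(ctrl.hand_in())"
```

```text
the job is handed in; nothing more can be done
None
```

The stack is built and handed in; the job reports no verdict, so the checks below are my own. The clock stood at about 21.5 s when the arm was clear.

**What I did:**
- **First weight (B):** laid along the base, turned end for end, and set down tilted 5.7° to match the base's sloping top.
- **Second weight (C):** laid flat crosswise on that pair.
- **Third weight (A):** laid along C, end for end, with the opposite tilt.

I lowered each one until the wrist force showed the load had come off, then let go.

**Last checks:**
- **B:** the top-camera fit put it within 1 mm and 0.5° of the base.
- **C:** judged by eye from the crop only, about 1–2 mm off centre. The automatic fit failed there because C and B merged into one blob.
- **A:** in both cameras it matches its expected outline to about 2 mm, with its plug opposite C's.
- **Clearance:** the arm ended about 29 cm to the side of the stack. It went nowhere near the glue bottle, tape roll, pin tin or look-alikes. I did not measure the board, base or those items again at the end; in the last pictures the board and base show no visible shift.

**Disagreement:** the two cameras differed by about 0.7 px (2–3 mm) in the first measurements. I attribute this to calibration and mask bias, and it is well inside the 15 mm tolerance.

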